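# Rock a stuck locating block out of its housing

## Task

A steel locating block is stuck tight in the slot of the heavy grey housing on the bench: pulled straight up it only lifts the housing with it. Grip the block by its crosspiece and rock it from side to side along the slot's length, easing it up a little at each rock until it frees, while the housing stays standing where it is and the other parts on the bench stay where they lie. The program finishes while the gripper is still holding the block, upright and still, just clear of the housing: about a finger's breadth above the mouth of its slot.

Things in the scene. Friction and masses are not known exactly. Their poses are not given: they have to be found in the camera images.
- block: (Sizes in mm.) The stuck block: steel, 0.6 kg, T-shaped seen along x: a stem 24 (x) x 40 (y) x 48 high and a crosspiece on top; 74 high. Origin: centre of the stem's underside; z up, x and y as the housing's. At the start the stem sits 24 deep in the slot, its underside on a rib 28 above the bench; it comes free of the sprung shoes when raised by 15 to 16 and clears the slot at 24.
- crosspiece (a point): Centre of the block's crosspiece, 61 above the block's underside. The crosspiece is 26 (x) x 50 (y) x 26 high; at the start its underside is 24 above the housing's top. Grip it from above by its two end faces (+y and -y, 50 apart) with 40 to 60 N: rolling the gripper in the plane in which its fingers close then tilts the block about x.
- housing: Heavy grey cast housing, 1.5 kg, loose on the bench: flange 110 (x) x 150 (y) x 12 high, on it a body 66 (x) x 112 (y), top 52 above the bench. Its slot, 27 (x) x 47 (y), open at the top, leaves the stem 3.5 play at each end and 1.5 at each side; the floor has a central rib 8 wide (along y) on which the block can rock. Origin: centre of the underside; z up, y along the slot.
- shoes (a point): Point midway between two sprung brass shoes, one at each end (+y, -y) of the slot, 43 above the bench, 9 below the housing's top. Each presses on the stem's end face with 22 N; friction there is 11 to 16 N up or down at each, so both together hold more than the housing's weight (15 N) against a straight pull.
- slot_mouth (a point): Centre of the slot's mouth, level with the housing's top, 52 above its underside; axes as the housing's. Tilting the block about x, through an axis near the shoes, slides one end face up and the other down, so their frictions cancel. The slot allows about 0.15 rad each way; the block rises if lifted by 2 to 3 at each swing, less than its end faces travel.
- bearing: Bystander: ball-bearing-like steel ring lying flat, 62 across, 18 high. Origin: centre of underside.
- bolt: Bystander: dark steel hex bolt standing on its head, head 38 across and 12 high, shank 20 across, 57 high in all. Origin: centre of underside.
- nut: Bystander: dark steel round nut lying flat, 40 across, 16 high. Origin: centre of underside.
- tub: Bystander: white plastic tub, 110 across, 70 high. Origin: centre of underside.
- spare_block: Bystander: another, unlike T-shaped steel block, 30 thick and 74 long, lying on its side loose on the bench. Origin: centre of underside.
- carton: Bystander: small open cardboard box 130 x 100 x 60. Origin: centre of underside.
- roller: Bystander: dark steel stepped roller standing on end, 56 across, 60 high. Origin: centre of underside.
There are look-alikes about, which are no part of the job. What is shaped like the block but purple or red is not meant.

How it is judged:
On the way:
1. the block, still down in its slot and held by the fingers, is rocked at least 0.05 rad (3 degrees) to one side in the housing (angle between the z axis of block and the z axis of housing, either way round above 0.05 rad and z of block in the frame of slot_mouth below -0.004 m and contact force between block and the fingers above 1 N), for 0.04 s.
At the end, for the whole second after the job is handed in: fingers hold the block upright (0.2 rad) and still, underside 3 to 40 mm above the housing's top, within 30 mm of the slot's middle in plan, not touching the housing, which stands flat (raised under 4 mm, tilted under 0.05 rad) within 30 mm of its start (z of block in the frame of slot_mouth between 0.003 and 0.04 m and horizontal distance between block and slot_mouth below 0.03 m and angle between block's own z axis and vertical below 0.2 rad and contact force between block and the fingers above 1 N and contact force between block and housing below 0.2 N and linear speed of block below 0.03 m/s and height (world z) of housing below 0.004 m and angle between housing's own z axis and vertical below 0.05 rad and distance of housing from where it was at the start of the episode below 0.03 m); the arm keeps its last pose, push and grip.
It fails at once if the housing is lifted off the bench by more than 8 mm or tipped by more than 0.15 rad (height (world z) of housing above 0.008 m or angle between housing's own z axis and vertical above 0.15 rad).
It fails at once if another part on the bench is shifted by more than 30 mm (distance of any of bearing, bolt, nut, tub, spare_block, carton, roller from where it was at the start of the episode above 0.03 m).
It also fails if it takes over 35 s, if anything falls off the work surface, if the arm or the gripper's body presses on something with over 40 N, if the wrist force passes 120 N, or if a joint passes its speed limit or range.

## Robot

A 6-joint arm with a two-finger parallel gripper is mounted at the origin on the work surface. World frame = base frame: x ahead of the robot, y to its left, z up, the work surface at z = 0. Lengths are in m, angles in rad, forces in N, time in s.
With the tool pointing down it reaches from about 0.35 to 0.775 m from the base axis. Payload 5.5 kg.
Tool frame: the origin (TCP) lies midway between the tips of the shut fingers; the grasp point (between the pads) lies 19 mm behind it; z points along the fingers, y is the line along which they close (so a half turn about z gives the same grasp; the last joint's range is limited). The gripper opens to 85 mm and grips with 20 to 120 N. Pads are 22 mm wide; open, the fingers measure 114 mm over their backs; the gripper's body (76 mm by 85 mm) begins 54 mm behind the grasp point. The pads swing forward as they close: fully open they stand 13 mm farther back than shut.
Start: joints at [0.964, 0.313, 0.046, 1.304, 0, 1.431], TCP at [0.259, 0.514, 0.231] pointing down, gripper open.
Joint ranges: [-2.76, 2.76], [-0.86, 1.69], [-1.03, 1.26], [-2.2, 2.34], [-1.47, 1.5], [-3.14, 3.14]. Speed limits (rad/s): [2.57, 2.57, 3.14, 3.14, 3.14, 3.14].

## Interface

Orientations are given as a unit quaternion [w, x, y, z].
In Python, from workcell import env gives the robot as it stands.
- The arm moves only by the tool move_arm, never from a script. Its argument "targets" is a list of rows, each a list of 3 entries, a list of its own where there are three numbers: the shift along the tool's x, y, z in mm, then the turn, a rotation vector about the tool's x, y, z in units of 10 degrees (1.0 is 10 degrees), then the closure, from -1 (fully open) to 1 (shut). In form: [[[dx, dy, dz], [ax, ay, az], gripper], ...]. A call has 1 to 5 rows; each row is the pose to reach, as a shift and turn from the pose commanded when the call began, along the tool's axes at that moment; what a row does not reach only later rows make up. A row lasts 1/8 s, in which the tool goes at most 62.5 mm and 10.7 degrees, less where a joint would pass 70% of its speed; a pose out of reach is approached as far as the arm can. A call with a gripper value outside its range is refused whole. The fingers move at their own pace and stop on an object; "squeeze" is the grip in N (left out, the last holds). Time passes only in rows, so rows that repeat a pose let the fingers close. It gives the time, the measured TCP pose, the force, the opening and the grip force at its end, in the units of the state.
- env.get_state(): the state, without advancing time (a new reading comes with each control period).
- env.read_camera(name): name is "side" or "top" or "wrist"; returns a dict with "pixels" (480x640x3 uint8, red, green, blue), "fovy" (degrees; the focal length in pixels is half the picture's height over the tangent of half this angle, whatever the lens; pixels are square), "cx", "cy" (the principal point, pixels), "extrinsics" (4x4, takes a point from world to camera coordinates); the wrist camera has in their place "mount" (4x4, takes a point from camera to tool coordinates, whose origin is the TCP and whose axes are the flange's). Camera axes: x right, y up, looking along -z (the intrinsics and any distortion apply to the point x, -y, -z); pixel columns grow to the right and rows downward; lengths in m; the calibration is good to about 2 mm. A picture is of the moment at which its call begins: read the wrist's pose just before it. There is no depth.
- env.hand_in(): hands the job in; it is judged then, once.
Trained networks look in a picture, given as the dict that the camera call returned (one of the last four; its "shot" number tells which), for a name from the list of things; names that differ only in an ending like _2 or _b are one class to them, and where a whole thing is asked for, a point or a joint stands for the part that bears it (a point fixed in the world has none). Each returns a list of dicts, best first, with "confidence" (0 to 1); they miss things now and then, are a little off and sometimes report something else, mostly with a low value. They report only what shows in the picture. A call takes as long as a camera call. They do not tell look-alikes from the thing itself.
- env.spot_in(thing, picture): "centre" ([x, y, z] in m, in world coordinates, good to about 4 mm: the middle of the surface that is visible of it).
- env.regions_of(thing, picture): "mask" (480x640 bool, what is visible of it).
- env.landmark_of(thing, picture): "centre" ([x, y, z] in m, in world coordinates, good to about 4 mm: a listed point, or the origin of a listed thing).
The state is a dict: "clock": time; "joint_pos": joint angles; "qvel": joint speeds; "tau": joint torques, N m; "tcp_pos": TCP position; "orientation": TCP orientation; "wrist_force": force on the tool from outside, world axes, zero at the start; "ft_torque": the same for the moment, N m; "finger_gap": finger opening in m; "grip_force": force on a finger pad.
Only numpy, scipy, OpenCV 4.12 (cv2) and the standard library are available. Lean on these libraries where they do the work, as an engineer would, in place of code of your own. Each camera call takes 0.05 s, during which the arm holds its last target. There are 200 camera calls.

## Working session

There is one attempt and no reset: what is moved stays moved. The work goes in short steps, Python scripts to look and compute and a tool call to move; the robot and the scene stay as the last step left them, time stands still between calls to the robot, and variables do not carry over. Pictures are saved under pics/ and viewed, at most 10 in all, crops included, and the job is handed in when it is done.

Besides the shell and the picture viewer there is one more tool, called after "Call:" in YAML: its name, and indented under it one key for each argument. move_arm: Moves the arm, as the interface text tells. Its arguments: {"type":"object","properties":{"targets":{"type":"array","items":{"type":"array"}},"squeeze":{"type":"number"}},"required":["targets"]}

```bash
mkdir -p pics; cat > h.py <<'E'
import numpy as np,cv2
from workcell import env
def save(p,n): cv2.imwrite('pics/'+n,p['pixels'][:,:,::-1])
E
python3 - <<'E'
from h import *
s=env.get_state(); print(s)
for c in ['top','side']:
    p=env.read_camera(c); save(p,c+'0.png')
    print(c,p['fovy'],p['cx'],p['cy'],np.round(p['extrinsics'],3).tolist(),[k for k in p])
    for t in ['block','crosspiece','housing','slot_mouth','spare_block','shoes']:
        for r in env.landmark_of(t,p)[:3]: print(t,np.round(r['centre'],4),round(r['confidence'],2))
E
```

```text
{'clock': 0.0, 'joint_pos': array([ 9.64389751e-01,  3.13996201e-01,  4.49967371e-02,  1.30358501e+00,
       -4.18369622e-05,  1.43119284e+00]), 'qvel': array([ 8.92557791e-05, -1.09473926e-03, -1.36216745e-03,  3.65697451e-05,
       -1.39176325e-03,  1.30599441e-03]), 'tau': array([-1.01172693e-03, -4.80628252e+01,  2.98533618e+01,  1.93017366e-02,
       -2.93199846e-04, -9.49355922e-06]), 'tcp_pos': array([0.25850477, 0.51305789, 0.23041851]), 'orientation': array([-3.06334702e-04,  2.31288057e-01,  9.72884903e-01, -8.40218232e-04]), 'wrist_force': array([ 0.40501361, -1.05064181,  1.07528248]), 'ft_torque': array([-0.01648337,  0.01529113, -0.00820314]), 'grip_force': 0.0, 'finger_gap': 0.08551077302964326}
top 54.61311398924545 329.12684282559115 241.57639375776023 [[0.022, -0.999, 0.026, -0.032], [0.989, 0.026, 0.147, -0.587], [-0.147, 0.022, 0.989, -1.019], [0.0, 0.0, 0.0, 1.0]] ['pixels', 'fovy', 'cx', 'cy', 'extrinsics', 'shot']
block [0.5983 0.0817 0.0286] 0.57
block [ 0.7224 -0.0354 -0.0018] 0.55
block [ 0.6093 -0.0654 -0.004 ] 0.5
crosspiece [ 0.7223 -0.0343  0.0634] 0.
[... 182 characters left out ...]
2189 -0.0015] 0.51
spare_block [0.6492 0.4203 0.0036] 0.84
shoes [0.5989 0.0826 0.0481] 0.63
side 46.3961388187929 310.7948726678126 241.15071696539826 [[-0.998, -0.059, 0.014, 0.578], [0.051, -0.68, 0.732, -0.088], [-0.034, 0.731, 0.682, -1.438], [0.0, 0.0, 0.0, 1.0]] ['pixels', 'fovy', 'cx', 'cy', 'extrinsics', 'shot']
block [ 0.7233 -0.0392 -0.0012] 0.89
block [ 0.6073 -0.0673  0.0022] 0.75
block [0.6    0.084  0.0271] 0.58
crosspiece [ 0.612  -0.0624  0.0618] 0.88
crosspiece [0.5973 0.0853 0.0872] 0.8
crosspiece [ 0.7263 -0.0389  0.0613] 0.7
housing [0.5975 0.0814 0.0019] 0.84
slot_mouth [0.5987 0.0862 0.0464] 0.66
spare_block [0.6511 0.4202 0.0029] 0.97
shoes [0.5978 0.0864 0.044 ] 0.98
```

View pics/top0.png

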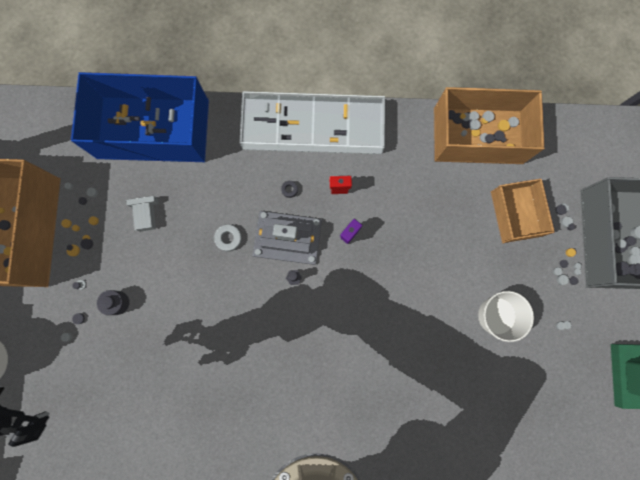

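View pics/side0.png

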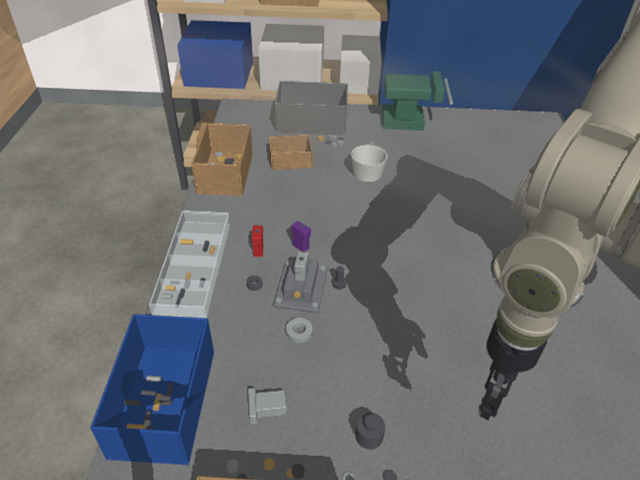

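Candidates for the block: a grey T at top (285,231) standing in the housing, a red one at (341,184), a purple one at (351,231), and a lying grey T at (141,212), which is the spare. The grey one in the housing fits the description, since it is steel and seated in the slot at about (0.599, 0.084). I'll confirm it in an enlarged crop and fit the housing's yaw.

```bash
cat >> h.py <<'E'
def box(x0,x1,y0,y1,z0,z1): return np.array([[x,y,z] for x in(x0,x1) for y in(y0,y1) for z in(z0,z1)])/1000
def cb(x,y,z0,z1): return box(-x/2,x/2,-y/2,y/2,z0,z1)
HOUS=[cb(110,150,0,12),cb(66,112,12,52)]; BLK=[cb(24,40,0,48),cb(26,50,48,74)]
def proj(P,p,E=None):
    E=p['extrinsics'] if E is None else E
    c=P@E[:3,:3].T+E[:3,3]; f=240/np.tan(np.radians(p['fovy'])/2)
    return np.c_[p['cx']+f*c[:,0]/-c[:,2],p['cy']+f*c[:,1]/c[:,2]]
def sil(boxes,x,y,yaw,z,p,E=None,S=4):
    m=np.zeros((480*S,640*S),np.uint8);c,s=np.cos(yaw),np.sin(yaw);R=np.array([[c,-s,0],[s,c,0],[0,0,1]])
    for b in boxes:
        q=proj(b@R.T+[x,y,z],p,E)*S
        cv2.fillConvexPoly(m,cv2.convexHull(q.astype(np.float32)).astype(np.int32),1)
    return cv2.resize(m.astype(np.float32),(640,480),interpolation=cv2.INTER_AREA)
E
python3 - <<'E'
from h import *
from scipy.optimize import minimize
D=[]
for c in ['top','side']:
    p=env.read_camera(c)
    M={}
    for t in ['housing','block']:
        for r in env.regions_of(t,p):
            v,u=np.nonzero(r['mask']); print(c,t,round(r['confidence'],2),len(u),u.mean().round(1),v.mean().round(1),cv2.minAreaRect(np.c_[u,v].astype(np.float32)))
            exp=proj(np.array([[.599,.084,.05]]),p)[0]
            if np.hypot(*(np.array([u.mean(),v.mean()])-exp))<35 and t not in M: M[t]=r['mask']
    D.append((p,M))
    e=proj(np.array([[.599,.084,.05]]),p)[0].astype(int)
    cr=p['pixels'][e[1]-55:e[1]+55,e[0]-75:e[0]+75]
    D[-1]+=(cv2.resize(cr,None,fx=5,fy=5,interpolation=cv2.INTER_CUBIC),)
    for t in ['bearing','bolt','nut']:
        print(t,[(np.round(r['centre'],3),round(r['confidence'],2)) for r in env.landmark_of(t,p)[:2]])
save({'pixels':cv2.resize(np.vstack([d[2] for d in D]),(545,800))[:,:]},'x.png')
cv2.imwrite('pics/crop.png',cv2.resize(np.hstack([d[2] for d in D]),(800,293))[:,:,::-1])
def cost(v,which):
    J=0
    for p,M,_ in D:
        if 'block' not in M or 'housing' not in M: continue
        if which!='b':
            m=(M['housing']|M['block']).astype(float); q=np.maximum(sil(HOUS,v[0],v[1],v[2],0,p),sil(BLK,v[0],v[1],v[2],.028,p)); J+=np.abs(q-m).sum()/m.sum()
        if which!='h':
            m=M['block'].astype(float); q=sil(BLK,v[0],v[1],v[2],.028,p); J+=np.abs(q-m).sum()/m.sum()
    return J
for w in ['h','b','hb']:
    r=min((minimize(cost,[.599,.084,y],args=(w,),method='Nelder-Mead',options=dict(initial_simplex=np.array([.599,.084,y])+np.array([[0,0,0],[.006,0,0],[0,.006,0],[0,0,.1]]))) for y in(-.2,-.05,.1)),key=lambda r:r.fun)
    print(w,r.x.round(4),r.fun)
E
```

```text
top housing 0.93 2535 287.4 238.4 ((287.1880798339844, 237.3455810546875), (63.694149017333984, 46.19545364379883), 7.907163143157959)
top block 0.77 347 285.1 232.0 ((284.9599609375, 232.2799835205078), (23.758790969848633, 15.273506164550781), 8.130102157592773)
top block 0.67 273 350.6 230.9 ((350.56622314453125, 230.55209350585938), (12.01943588256836, 24.207368850708008), 38.1572265625)
top block 0.59 307 340.1 184.3 ((340.5, 185.0), (16.0, 19.0), 90.0)
bearing [(array([0.595, 0.221, 0.001]), 0.71), (array([0.716, 0.083, 0.002]), 0.33)]
bolt [(array([0.505, 0.064, 0.   ]), 0.47)]
nut [(array([ 0.718,  0.088, -0.   ]), 0.67)]
side housing 0.96 1920 300.8 287.9 ((300.39459228515625, 283.869384765625), (45.303810119628906, 54.73603439331055), 10.491477966308594)
side housing 0.67 1361 290.1 152.2 ((290.31549072265625, 151.80923461914062), (33.108642578125, 43.395790100097656), 87.1375961303711)
side block 0.66 307 257.1 240.2 ((256.5, 240.5), (29.0, 11.0), 90.0)
side block 0.58 325 300.4 265.9 ((300.03582763671875, 265.9454040527344), (12.677275657653809, 28.15873908996582), 6.709836959838867)
side block 0.56 426 300.3 236.3 ((300.0, 236.5), (29.0, 18.0), 90.0)
bearing [(array([ 0.597,  0.224, -0.003]), 0.75)]
bolt [(array([ 0.503,  0.065, -0.   ]), 0.51)]
nut [(array([0.504, 0.068, 0.   ]), 0.67), (array([ 0.715,  0.079, -0.004]), 0.45)]
h [ 0.5982  0.0823 -0.0985] 0.16925017405838205
b [ 0.5989  0.0793 -0.0607] 0.44355353580137447
hb [ 0.5993  0.0798 -0.0869] 0.6318488216065644
```

View pics/crop.png

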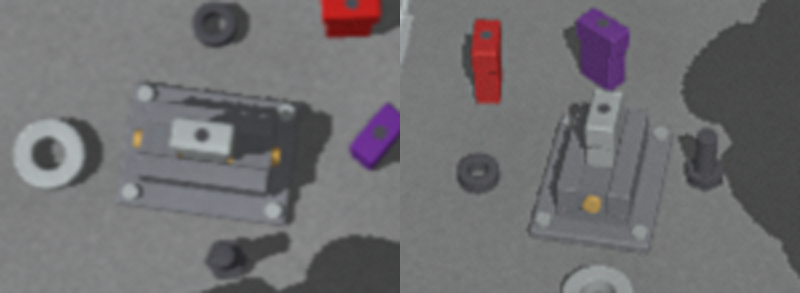

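The crop confirms it: the grey steel T stands in the grey housing's slot between the brass shoe screws. The red and purple ones stand separately on the bench. The fitted pose is about (0.598, 0.083), yaw about -0.095. Next I move to a hover above it.

```bash
cat >> h.py <<'E'
from scipy.spatial.transform import Rotation as Ro
def Rq(q): return Ro.from_quat([q[1],q[2],q[3],q[0]])
def Rt(yaw): c,s=np.cos(yaw),np.sin(yaw); return Ro.from_matrix(np.array([[-c,-s,0],[-s,c,0],[0,0,-1]]))
def rel(tp,tR,cp,cR): return (cR.inv().apply(np.array(tp)-cp)*1000).round(1),((cR.inv()*tR).as_rotvec()/np.radians(10)).round(3)
E
python3 - <<'E'
from h import *
s=env.get_state(); print(s['tcp_pos'],rel([.598,.083,.2],Rt(-.095),np.array([.259,.514,.231]),Rq([0,.23128,.97288,0])), Rt(-.095).as_quat())
E
```

```text
[0.25880138 0.513491   0.23132744] (array([-496.7, -232.3,   31. ]), array([ 0.  ,  0.  , -2.13])) [0.04748214 0.99887209 0.         0.        ]
```

Call:
move_arm:
  targets:
    - [[-40,-20,2],[0,0,-0.2],-1]
    - [[-95,-45,5],[0,0,-0.4],-1]
    - [[-150,-70,9],[0,0,-0.6],-1]
    - [[-205,-95,12],[0,0,-0.9],-1]
    - [[-260,-120,15],[0,0,-1.1],-1]

```text
clock: 1.92
tcp_pos: [0.4381, 0.2878, 0.2165]
orientation: [0.0, 0.136, 0.991, 0.0]
wrist_force: [0.2, 0.8, 0.3]
finger_gap: 0.0855
grip_force: 0.0
```

Call:
move_arm:
  targets:
    - [[-48,-31,3],[0,0,-0.2],-1]
    - [[-95,-67,6],[0,0,-0.4],-1]
    - [[-143,-105,10],[0,0,-0.7],-1]
    - [[-190,-138,13],[0,0,-1.0],-1]
    - [[-190,-138,13],[0,0,-1.03],-1]

```text
clock: 2.55
tcp_pos: [0.5846, 0.1014, 0.2024]
orientation: [0.0, 0.05, 0.999, -0.0]
wrist_force: [-0.5, 0.3, -0.0]
finger_gap: 0.0856
grip_force: 0.0
```

```bash
cat > w.py <<'E'
from h import *
import sys
from scipy.optimize import minimize
s=env.get_state(); p=env.read_camera('wrist'); save(p,sys.argv[1])
T=np.eye(4);T[:3,:3]=Rq(s['orientation']).as_matrix();T[:3,3]=s['tcp_pos']
E=np.linalg.inv(T@p['mount']); print(s['tcp_pos'],s['orientation'].round(4),np.round(p['mount'],3).tolist(),p['fovy'])
M={}
for t in ['block','housing']:
    for r in env.regions_of(t,p)[:3]:
        v,u=np.nonzero(r['mask']); print(t,round(r['confidence'],2),len(u),u.mean().round(),v.mean().round()); M.setdefault(t,r['mask'])
for t in ['crosspiece','slot_mouth','housing','block']:
    print(t,[(np.round(r['centre'],4),round(r['confidence'],2)) for r in env.landmark_of(t,p)[:2]])
if 'block' in M:
    m=M['block'].astype(float)
    f=lambda v:np.abs(sil(BLK,v[0],v[1],v[2],.028,p,E,2)-m).sum()/m.sum()
    x0=np.array([.598,.083,-.095]); r=minimize(f,x0,method='Nelder-Mead',options=dict(initial_simplex=x0+np.array([[0,0,0],[.006,0,0],[0,.006,0],[0,0,.1]])))
    print('block fit',r.x.round(4),r.fun)
    o=p['pixels'].copy(); q=sil(BLK,*r.x,.028,p,E,2)>.5
    cs,_=cv2.findContours(q.astype(np.uint8),0,1); cv2.drawContours(o,cs,-1,(255,0,0),1); save({'pixels':o},'fit_'+sys.argv[1])
E
python3 w.py w1.png
```

```text
[0.58462796 0.10139292 0.20241485] [ 2.000e-04  5.010e-02  9.987e-01 -3.000e-04] [[-0.0, 0.95, 0.312, 0.081], [1.0, 0.0, 0.001, -0.0], [0.001, 0.312, -0.95, -0.142], [0.0, 0.0, 0.0, 1.0]] 66.06412466566219
block 0.98 3458 292.0 258.0
block 0.69 3347 129.0 272.0
block 0.55 728 207.0 374.0
housing 0.92 14402 298.0 220.0
crosspiece [(array([0.5981, 0.083 , 0.0916]), 0.79), (array([ 0.6154, -0.0676,  0.0588]), 0.65)]
slot_mouth []
housing [(array([ 6.01e-01,  7.98e-02, -6.00e-04]), 0.67)]
block [(array([ 0.7248, -0.0374, -0.003 ]), 0.89), (array([0.599 , 0.0821, 0.0302]), 0.87)]
block fit [ 0.5999  0.0836 -0.1153] 0.14632735685367265
```

View pics/fit_w1.png

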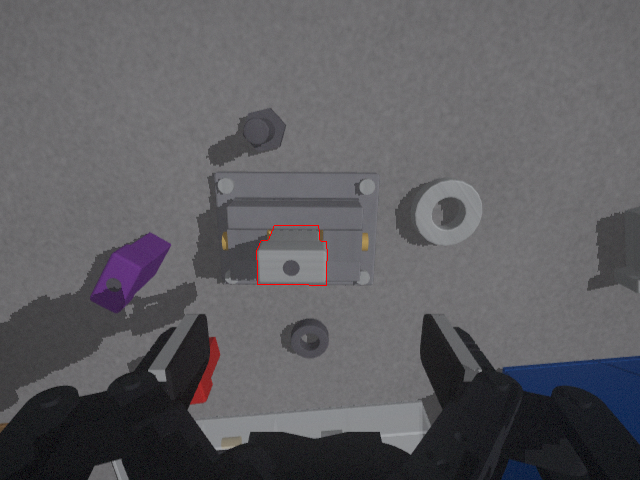

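The red outline at (292,258) matches the block, and the pads stand either side of it, so I go down astride the crosspiece.

Call:
move_arm:
  targets:
    - [[-16,-17,30],[0,0,0.06],-1]
    - [[-16,-17,70],[0,0,0.06],-1]
    - [[-16,-17,105],[0,0,0.06],-1]
    - [[-16,-17,135],[0,0,0.06],-1]
    - [[-16,-17,135],[0,0,0.06],-1]

```text
clock: 3.52
tcp_pos: [0.5942, 0.0874, 0.0662]
orientation: [-0.003, 0.052, 0.999, -0.0]
wrist_force: [0.6, -0.6, -0.4]
finger_gap: 0.0853
grip_force: 0.0
```

```bash
python3 w.py w2.png; python3 - <<'E'
import cv2
a=cv2.imread('pics/fit_w2.png'); cv2.imwrite('pics/a2.png',a)
E
```

```text
[0.59415448 0.08740812 0.06616289] [-2.600e-03  5.210e-02  9.986e-01 -1.000e-04] [[-0.0, 0.95, 0.312, 0.081], [1.0, 0.0, 0.001, -0.0], [0.001, 0.312, -0.95, -0.142], [0.0, 0.0, 0.0, 1.0]] 66.06412466566219
block 0.98 8128 43.0 342.0
block 0.71 278 117.0 472.0
block 0.67 15221 304.0 353.0
housing 0.68 36402 311.0 256.0
crosspiece [(array([ 0.6139, -0.0676,  0.0613]), 0.93), (array([0.5988, 0.0825, 0.088 ]), 0.81)]
slot_mouth []
housing [(array([0.5986, 0.0833, 0.0008]), 0.72)]
block [(array([ 0.6093, -0.0618, -0.    ]), 0.86), (array([0.6044, 0.0861, 0.031 ]), 0.56)]
block fit [0.5591 0.0678 0.7635] 2.7117064468503935
```

View pics/a2.png

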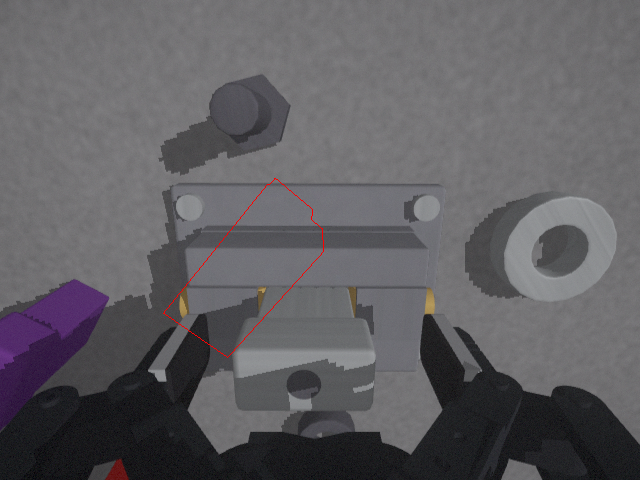

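Call:
move_arm:
  targets:
    - [[-5,-3.7,0],[0,0,0.04],-1]
    - [[-5,-3.7,0],[0,0,0.04],-1]
  squeeze: 50

```text
clock: 4.12
tcp_pos: [0.6021, 0.0819, 0.0687]
orientation: [0.001, 0.057, 0.998, 0.0]
wrist_force: [-0.8, 0.6, 0.2]
finger_gap: 0.0851
grip_force: 0.0
```

```bash
python3 - <<'E'
from h import *
for i in range(4):
    s=env.get_state(); print(s['clock'],s['tcp_pos'].round(4),s['orientation'].round(4),np.abs(s['qvel']).max().round(4))
    p=env.read_camera('wrist')
E
```

```text
4.125 [0.6021 0.0819 0.0687] [6.000e-04 5.660e-02 9.984e-01 0.000e+00] 0.0121
4.175 [0.6017 0.082  0.0685] [2.000e-04 5.650e-02 9.984e-01 1.000e-04] 0.0084
4.225 [0.6014 0.0821 0.0683] [0.000e+00 5.640e-02 9.984e-01 1.000e-04] 0.0066
4.275 [0.6013 0.0822 0.0683] [-1.000e-04  5.630e-02  9.984e-01  0.000e+00] 0.0043
```

Call:
move_arm:
  targets:
    - [[2,0.5,1],[0,0,0],0.2]
    - [[2,0.5,1],[0,0,0],1]
    - [[2,0.5,1],[0,0,0],1]
    - [[2,0.5,1],[0,0,0],1]
    - [[2,0.5,1],[0,0,0],1]
  squeeze: 50

```text
clock: 4.95
tcp_pos: [0.5991, 0.0831, 0.0673]
orientation: [-0.0, 0.056, 0.998, 0.0]
wrist_force: [-1.6, -0.5, 2.4]
finger_gap: 0.0491
grip_force: 54.2
```

The block is gripped at a gap of 49 mm with low wrist force. First rock: pivot at the shoes, 24 mm below the TCP, with a small lift.

Call:
move_arm:
  targets:
    - [[0,1.0,-0.5],[0.23,0,0],1]
    - [[0,2.0,-0.9],[0.46,0,0],1]
    - [[0,3.0,-1.3],[0.69,0,0],1]
    - [[0,3.0,-1.3],[0.69,0,0],1]

```text
clock: 5.45
tcp_pos: [0.5994, 0.0864, 0.0679]
orientation: [-0.004, 0.056, 0.997, -0.06]
wrist_force: [-0.8, -1.6, -3.3]
finger_gap: 0.0493
grip_force: 53.9
```

```bash
cat > t.py <<'E'
from h import *
import sys
s=env.get_state(); v=(Rt(-.112).inv()*Rq(s['orientation'])).as_rotvec()
print('tilt',v.round(3),'tcp',s['tcp_pos'].round(4),'F',s['wrist_force'].round(1),'T',s['ft_torque'].round(2),s['grip_force'],s['finger_gap'])
hA=float(sys.argv[1]); 
# argv: hA dTheta hB rows
D=float(sys.argv[2]);hB=float(sys.argv[3]);n=int(sys.argv[4])
for i in range(1,n+1):
    d=D*i/n;h=hA+(hB-hA)*i/n
    print(np.round([(24+h)*np.sin(d),24+hA-(24+h)*np.cos(d),d/np.radians(10)],2))
E
python3 t.py 1.5 -.24 4 4
```

```text
tilt [ 0.121  0.001 -0.   ] tcp [0.5994 0.0864 0.0679] F [-0.8 -1.6 -3.3] T [ 0.05  0.05 -0.03] 53.92144024372101 0.04934321299239578
[-1.57 -0.58 -0.34]
[-3.2  -1.06 -0.69]
[-4.9  -1.43 -1.03]
[-6.66 -1.7  -1.38]
```

Call:
move_arm:
  targets:
    - [[0,-1.6,-0.6],[-0.34,0,0],1]
    - [[0,-3.2,-1.1],[-0.69,0,0],1]
    - [[0,-4.9,-1.4],[-1.03,0,0],1]
    - [[0,-6.7,-1.7],[-1.38,0,0],1]
    - [[0,-6.7,-1.7],[-1.38,0,0],1]

```text
clock: 6.08
tcp_pos: [0.5986, 0.0791, 0.0708]
orientation: [0.003, 0.057, 0.997, 0.061]
wrist_force: [0.5, 2.1, -3.4]
finger_gap: 0.0492
grip_force: 54.4
```

```bash
python3 t.py 4 .24 6.5 4; python3 - <<'E'
from h import *
p=env.read_camera('side'); save(p,'s1.png'); e=(300,280)
a=cv2.resize(p['pixels'][225:325,225:375],None,fx=5,fy=5,interpolation=cv2.INTER_CUBIC); cv2.imwrite('pics/s1c.png',a[:,:,::-1])
E
```

```text
tilt [-0.122  0.001  0.002] tcp [0.5986 0.0791 0.0708] F [ 0.5  2.1 -3.4] T [0.45 0.14 0.09] 54.44482684135437 0.04918925494258719
[ 1.72 -0.57  0.34]
[ 3.5  -1.04  0.69]
[ 5.35 -1.39  1.03]
[ 7.25 -1.63  1.38]
```

View pics/s1c.png

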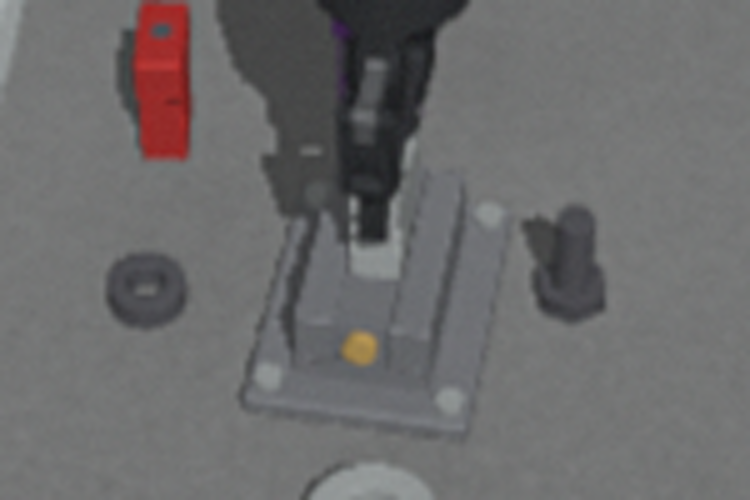

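The side crop shows the housing flat on the bench with its brass screw at (360,347), and the fingers astride the block. I keep rocking.

Call:
move_arm:
  targets:
    - [[0,1.7,-0.6],[0.34,0,0],1]
    - [[0,3.5,-1.0],[0.69,0,0],1]
    - [[0,5.3,-1.4],[1.03,0,0],1]
    - [[0,7.2,-1.6],[1.38,0,0],1]
    - [[0,7.2,-1.6],[1.38,0,0],1]

```text
clock: 6.75
tcp_pos: [0.5995, 0.0872, 0.0732]
orientation: [-0.004, 0.055, 0.997, -0.061]
wrist_force: [-0.1, -1.5, -3.2]
finger_gap: 0.0494
grip_force: 54.8
```

```bash
python3 t.py 6.5 -.24 9 4; python3 - <<'E'
from h import *
p=env.read_camera('wrist'); save(p,'w3.png')
E
```

```text
tilt [ 0.122  0.    -0.001] tcp [0.5995 0.0872 0.0732] F [-0.1 -1.5 -3.2] T [-0.42  0.18 -0.14] 54.78438198566437 0.04942182723921803
[-1.87 -0.57 -0.34]
[-3.8  -1.02 -0.69]
[-5.8  -1.35 -1.03]
[-7.84 -1.55 -1.38]
```

View pics/w3.png

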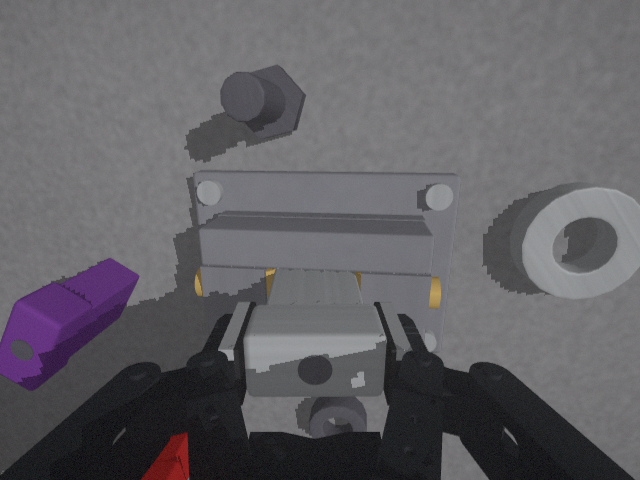

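The crosspiece at (315,350) sits square between the pads while the housing appears tilted to it, so the block follows the gripper without slipping.

Call:
move_arm:
  targets:
    - [[0,-1.9,-0.6],[-0.34,0,0],1]
    - [[0,-3.8,-1.0],[-0.69,0,0],1]
    - [[0,-5.8,-1.4],[-1.03,0,0],1]
    - [[0,-7.8,-1.6],[-1.38,0,0],1]
    - [[0,-7.8,-1.6],[-1.38,0,0],1]

```text
clock: 7.42
tcp_pos: [0.5987, 0.0784, 0.0764]
orientation: [0.003, 0.057, 0.996, 0.061]
wrist_force: [-1.2, 2.6, -1.9]
finger_gap: 0.0495
grip_force: 55.2
```

```bash
python3 t.py 9 .24 11.5 4; python3 t.py 11.5 -.24 14 4;python3 t.py 14 .24 16.5 4
```

```text
tilt [-0.122 -0.     0.002] tcp [0.5987 0.0784 0.0764] F [-1.2  2.6 -1.9] T [0.58 0.29 0.1 ] 55.20824074745178 0.0494998339570044
[ 2.02 -0.56  0.34]
[ 4.1  -1.    0.69]
[ 6.24 -1.31  1.03]
[ 8.44 -1.48  1.38]
tilt [-0.122 -0.     0.002] tcp [0.5987 0.0784 0.0764] F [-1.2  2.6 -1.9] T [0.58 0.29 0.1 ] 55.20824074745178 0.0494998339570044
[-2.17 -0.56 -0.34]
[-4.4  -0.99 -0.69]
[-6.69 -1.27 -1.03]
[-9.03 -1.41 -1.38]
tilt [-0.122 -0.     0.002] tcp [0.5987 0.0784 0.0764] F [-1.2  2.6 -1.9] T [0.58 0.29 0.1 ] 55.20824074745178 0.0494998339570044
[ 2.32 -0.56  0.34]
[ 4.7  -0.97  0.69]
[ 7.14 -1.23  1.03]
[ 9.63 -1.34  1.38]
```

Call:
move_arm:
  targets:
    - [[0,2.0,-0.6],[0.34,0,0],1]
    - [[0,4.1,-1.0],[0.69,0,0],1]
    - [[0,6.2,-1.3],[1.03,0,0],1]
    - [[0,8.4,-1.5],[1.38,0,0],1]
    - [[0,8.4,-1.5],[1.38,0,0],1]

```text
clock: 8.05
tcp_pos: [0.5998, 0.0878, 0.0787]
orientation: [-0.003, 0.055, 0.997, -0.061]
wrist_force: [-1.2, -2.6, -1.4]
finger_gap: 0.0494
grip_force: 55.5
```

Call:
move_arm:
  targets:
    - [[0,-2.2,-0.6],[-0.34,0,0],1]
    - [[0,-4.4,-1.0],[-0.69,0,0],1]
    - [[0,-6.7,-1.3],[-1.03,0,0],1]
    - [[0,-9.0,-1.4],[-1.38,0,0],1]
    - [[0,-9.0,-1.4],[-1.38,0,0],1]

```text
clock: 8.68
tcp_pos: [0.599, 0.0783, 0.0819]
orientation: [0.004, 0.057, 0.996, 0.062]
wrist_force: [-2.0, 3.2, 2.2]
finger_gap: 0.0492
grip_force: 56.1
```

Call:
move_arm:
  targets:
    - [[0,2.3,-0.6],[0.34,0,0],1]
    - [[0,4.7,-1.0],[0.69,0,0],1]
    - [[0,7.1,-1.2],[1.03,0,0],1]
    - [[0,9.6,-1.3],[1.38,0,0],1]
    - [[0,9.6,-1.3],[1.38,0,0],1]

```text
clock: 9.3
tcp_pos: [0.6005, 0.0866, 0.0844]
orientation: [-0.002, 0.056, 0.996, -0.064]
wrist_force: [-2.1, -5.3, 2.3]
finger_gap: 0.0493
grip_force: 56.4
```

```bash
python3 t.py 16.5 -.24 19 4; python3 t.py 19 .12 21 4;python3 - <<'E'
from h import *
p=env.read_camera('wrist'); save(p,'w4.png')
E
```

```text
tilt [ 0.127 -0.002 -0.   ] tcp [0.6005 0.0866 0.0844] F [-2.1 -5.3  2.3] T [-1.46  0.47 -0.05] 56.381142139434814 0.04928080264970875
[-2.47 -0.55 -0.34]
[-5.   -0.95 -0.69]
[-7.59 -1.19 -1.03]
[-10.22  -1.27  -1.38]
tilt [ 0.127 -0.002 -0.   ] tcp [0.6005 0.0866 0.0844] F [-2.1 -5.3  2.3] T [-1.46  0.47 -0.05] 56.381142139434814 0.04928080264970875
[ 1.3  -0.48  0.17]
[ 2.64 -0.92  0.34]
[ 4.   -1.32  0.52]
[ 5.39 -1.68  0.69]
```

View pics/w4.png

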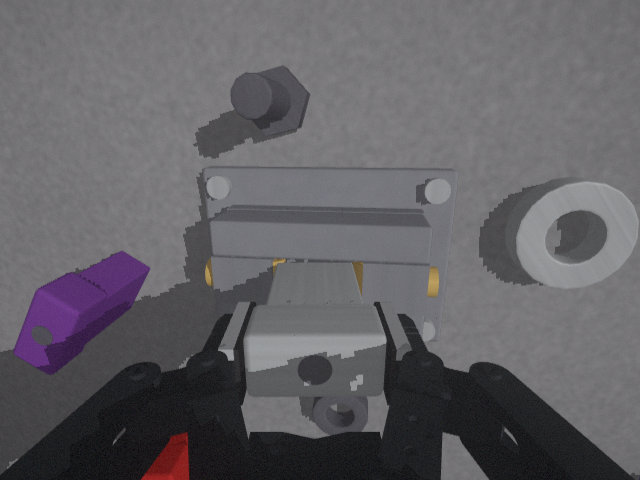

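The block is up about 17 mm and still square in the pads, and the housing is flat. Two more moves: one back swing, then upright.

Call:
move_arm:
  targets:
    - [[0,-2.5,-0.6],[-0.34,0,0],1]
    - [[0,-5.0,-1.0],[-0.69,0,0],1]
    - [[0,-7.6,-1.2],[-1.03,0,0],1]
    - [[0,-10.2,-1.3],[-1.38,0,0],1]
    - [[0,-10.2,-1.3],[-1.38,0,0],1]

```text
clock: 9.98
tcp_pos: [0.5999, 0.0786, 0.0875]
orientation: [0.005, 0.056, 0.997, 0.061]
wrist_force: [-0.6, 6.9, 5.0]
finger_gap: 0.0494
grip_force: 56.5
```

Call:
move_arm:
  targets:
    - [[0,1.3,-0.5],[0.17,0,0],1]
    - [[0,2.6,-0.9],[0.34,0,0],1]
    - [[0,4.0,-1.3],[0.52,0,0],1]
    - [[0,5.4,-1.7],[0.69,0,0],1]
    - [[0,5.4,-1.7],[0.69,0,0],1]

```text
clock: 10.6
tcp_pos: [0.5989, 0.0833, 0.0879]
orientation: [-0.001, 0.056, 0.998, -0.001]
wrist_force: [0.7, -0.3, -5.6]
finger_gap: 0.0492
grip_force: 55.5
```

```bash
python3 t.py 19 .12 21 1; sleep 0; python3 t.py 19 .12 21 1
```

```text
tilt [ 0.001  0.001 -0.   ] tcp [0.5989 0.0833 0.0879] F [ 0.7 -0.3 -5.6] T [-0.    0.    0.03] 55.458043813705444 0.049185191219976956
[ 5.39 -1.68  0.69]
tilt [ 0.001  0.001 -0.   ] tcp [0.5989 0.0833 0.0879] F [ 0.7 -0.3 -5.6] T [-0.    0.    0.03] 55.458043813705444 0.049185191219976956
[ 5.39 -1.68  0.69]
```

The wrist force of -5.6 N is exactly the block's weight, so it is free and upright. I lift it clear.

Call:
move_arm:
  targets:
    - [[0,0,-4],[0,0,0],1]
    - [[0,0,-8],[0,0,0],1]
    - [[0,0,-12],[0,0,0],1]
    - [[0,0,-16],[0,0,0],1]
    - [[0,0,-16],[0,0,0],1]

```text
clock: 11.22
tcp_pos: [0.5998, 0.0829, 0.1049]
orientation: [0.001, 0.056, 0.998, 0.0]
wrist_force: [-0.2, -0.1, -5.3]
finger_gap: 0.0495
grip_force: 55.5
```

Call:
move_arm:
  targets:
    - [[0,0,0],[0,0,0],1]
    - [[0,0,0],[0,0,0],1]
    - [[0,0,0],[0,0,0],1]

```text
clock: 11.6
tcp_pos: [0.5992, 0.083, 0.1042]
orientation: [-0.0, 0.056, 0.998, 0.0]
wrist_force: [-1.2, -0.4, -4.5]
finger_gap: 0.0495
grip_force: 55.5
```

```bash
python3 t.py 0 0 0 1; python3 - <<'E'
from h import *
p=env.read_camera('side')
a=cv2.resize(p['pixels'][225:325,225:375],None,fx=5,fy=5,interpolation=cv2.INTER_CUBIC); cv2.imwrite('pics/s2c.png',a[:,:,::-1])
print(env.get_state()['qvel'].round(4))
for c in ['side','top']:
    p=env.read_camera(c)
    for t in ['housing','block','slot_mouth']: print(t,[(np.round(r['centre'],4),round(r['confidence'],2)) for r in env.landmark_of(t,p)[:3]])
E
```

```text
tilt [-0.  0.  0.] tcp [0.5992 0.083  0.1042] F [-1.2 -0.4 -4.5] T [-0.01 -0.02  0.  ] 55.49602746963501 0.04946071941508581
[0. 0. 0.]
[-0.0006 -0.0008  0.0005 -0.0006 -0.0006 -0.0007]
housing [(array([0.599 , 0.0832, 0.0027]), 0.64)]
block [(array([ 0.7193, -0.0374, -0.0016]), 0.81), (array([0.601 , 0.0812, 0.0645]), 0.51)]
slot_mouth [(array([0.5995, 0.0843, 0.0483]), 0.57)]
housing [(array([ 0.5987,  0.0873, -0.0027]), 0.83)]
block [(array([ 0.7241, -0.039 , -0.0042]), 0.94), (array([ 0.6109, -0.0674, -0.0011]), 0.74)]
slot_mouth [(array([0.6036, 0.0823, 0.0553]), 0.84)]
```

View pics/s2c.png

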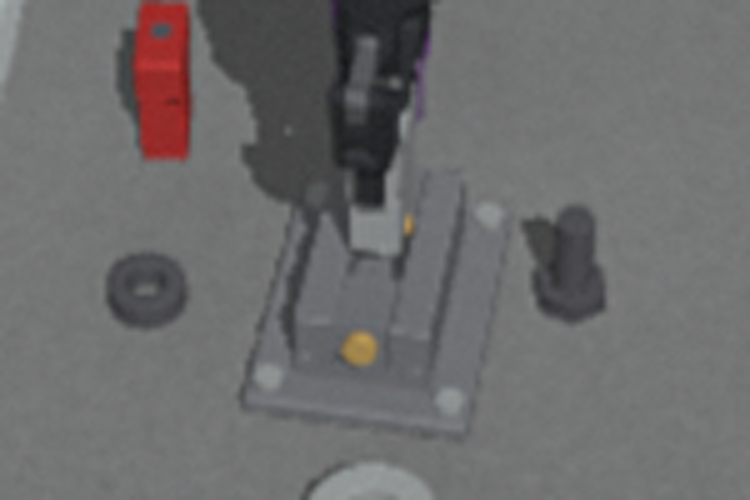

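The side crop shows the block's underside at about (375,252), clear of the open slot. The housing has not moved, and the network puts the block's underside at z 0.0645, about 12.5 mm above the mouth. I hand in.

```bash
python3 -c "
from h import *
print(env.hand_in())"
```

```text
the job is handed in; nothing more can be done
None
```

I rocked the block free and handed the job in at about 12 s; the arm is holding it upright and still, about 13 mm above the slot mouth, with the housing standing flat where it was (no verdict was returned).

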